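Show the next calibration slide to the code reader

ROBOT

A 6-joint arm with a two-finger parallel gripper is mounted at the origin on a cart in front of the work surface, level with it; the furniture and walls round the work are solid. World frame = base frame: x ahead of the robot, y to its left, z up, the work surface at z = 0. Lengths are in mm, angles in rad, forces in N, time in s.
With the tool pointing down it reaches from about 275 to 750 mm from the base axis. Payload 10.2 kg.
Tool frame: the origin (TCP) lies at the very end of the fingers, on their centre line; the grasp point (between the pads) lies 19 mm behind it; z points along the fingers, y is the line along which they close (so a half turn about z gives the same grasp; the last joint's range is limited). The gripper opens to 85 mm and grips with 20 to 120 N. Pads are 22 mm wide; open, the fingers measure 114 mm over their backs; the gripper's body (76 mm by 85 mm) begins 54 mm behind the grasp point. The pads swing forward as they close: fully open they stand 13 mm farther back than shut.
Start: joints at [0.967, 0.313, 1.498, -0, 1.331, -0.223], TCP at [195.136, 487.394, 231.294] pointing down, gripper open.
Joint ranges: [-2.94, 2.94], [-0.97, 2.17], [0.19, 2.56], [-1.23, 4.37], [0.02, 3.11], [-2.88, 2.88]. Speed limits (rad/s): [2.39, 2.39, 3.01, 3.14, 3.14, 3.14].

INTERFACE

Orientations are given as a unit quaternion [w, x, y, z].
In Python, from rig import * gives the robot as it stands. The module is installed in compiled form; this text tells all that it offers.
- The arm moves only by the shell command python3 -m crank 'ROWS' [FORCE]. ROWS is JSON, a list that holds one entry, the list of rows, each a list of 7 numbers: the shift along the tool's x, y, z in units of 25 mm (1.0 is 25 mm), then the turn, a rotation vector about the tool's x, y, z in units of 8 degrees (1.0 is 8 degrees), then the finger opening in mm, from 0 to 85.4. A call has exactly 8 rows; each row shifts and turns the commanded pose from where the row before left it, along the tool's axes as they then stand; what a row does not reach is not made up. A row lasts 1/10 s, in which the tool goes at most 50 mm and 8.59 degrees, less where a joint would pass 70% of its speed; a pose out of reach is approached as far as the arm can. A call is refused whole if a number of a shift passes 1 or a number of a turn 1, either way. A call with a gripper value outside its range is refused whole. The fingers move at their own pace and stop on an object; FORCE is the grip in N (left out, the last holds). Time passes only in rows, so rows that do not move let the fingers close, or fill a call up. It gives the time, the measured TCP pose, the force, the opening and the grip force at its end, in the units of the state.
- sense(): the state, without advancing time (a new reading comes with each control period).
- capture(name): name is "scene" or "top" or "wrist"; returns the picture (420x560x3 uint8, blue, green, red); there is no depth.
- camera_model(name): a dict with "fx", "fy", "cx", "cy" (pixels), "world_from_camera" (4x4, takes a point from camera to world coordinates); the wrist camera has in their place "T_tool_cam" (4x4, takes a point from camera to tool coordinates, whose origin is the TCP and whose axes are the flange's). Camera axes: x right, y up, looking along -z (the intrinsics and any distortion apply to the point x, -y, -z); pixel columns grow to the right and rows downward; lengths in mm; the calibration is good to about 2 mm. A picture is of the moment at which its call begins: read the wrist's pose just before it. camera_model takes no time and is no camera call.
- finish_job(): hands the job in; it is judged then, once.
The state is a dict: "time_s": time; "joints": joint angles; "dq": joint speeds; "tau": joint torques, N m; "eef_pos": TCP position; "ee_rot": TCP orientation; "force": force on the tool from outside, world axes, zero at the start; "wrist_torque": the same for the moment, N m; "grip_width": opening from 0.0 (shut) to 1.0 (fully open); "grip_force": force on a finger pad.
Only numpy, scipy, OpenCV 4.12 (cv2) and the standard library are available. Lean on these libraries where they do the work, as an engineer would, in place of code of your own. Each camera call takes 0.05 s, during which the arm holds its last target. There are 200 camera calls.

TASK

Swing the carrying bail of the steel slide rack all the way down to either side, then lift out the slide that stands at the end with the hooked lip and leave the other two standing in the rack. Find its frosted label end by the small corner notch and present the label to the code reader on its stand: label side up, squarely facing the reader's window, centred on it and about 11 cm away. Finish while still holding the slide there, motionless; do not knock the slide against the reader and do not disturb the things lying about.

Things in the scene. Friction and masses are not known exactly. Their poses are not given: they have to be found in the camera images.
- slide_a: Glass slide, 5 x 36 x 76 mm, 35 g, one of three alike. Origin at its centre; x out of the label face, y across the 36 mm width, z along the 76 mm length to the frosted end. A 7 x 7 mm notch cuts the +y +z corner (top right, seen label face on, frosted end up). Stands on a short end in the rack, foot 4 mm, top 80 mm up, either end up, label either way. Hold it by its long edges.
- slide_b: Glass slide, 5 x 36 x 76 mm, 35 g, one of three alike. Origin at its centre; x out of the label face, y across the 36 mm width, z along the 76 mm length to the frosted end. A 7 x 7 mm notch cuts the +y +z corner (top right, seen label face on, frosted end up). Stands on a short end in the rack, foot 4 mm, top 80 mm up, either end up, label either way. Hold it by its long edges.
- slide_c: Glass slide, 5 x 36 x 76 mm, 35 g, one of three alike. Origin at its centre; x out of the label face, y across the 36 mm width, z along the 76 mm length to the frosted end. A 7 x 7 mm notch cuts the +y +z corner (top right, seen label face on, frosted end up). Stands on a short end in the rack, foot 4 mm, top 80 mm up, either end up, label either way. Hold it by its long edges.
- slide_a_label (a point): Centre of that slide's frosted label, on its +x face, 27 mm from the slide's centre towards the frosted end (11 mm from that end). The label is white, 22 mm long, the full 36 mm wide, on this face only, with a printed square code.
- slide_b_label (a point): Centre of that slide's frosted label, on its +x face, 27 mm from the slide's centre towards the frosted end (11 mm from that end). The label is white, 22 mm long, the full 36 mm wide, on this face only, with a printed square code.
- slide_c_label (a point): Centre of that slide's frosted label, on its +x face, 27 mm from the slide's centre towards the frosted end (11 mm from that end). The label is white, 22 mm long, the full 36 mm wide, on this face only, with a printed square code.
- rack: Open steel slide rack, fixed, 118 x 46 mm, walls 30 mm, end plates 48 mm high. Origin under its centre on the worktop, x along the row, z up. Five cross slots at x = -40, -20, 0, 20, 40 mm, floor 4 mm up, 26 mm deep, 1 mm play; slides stand at -40, 0 and 40 mm. The hooked lip (24 mm wide, sticking out 26 mm, top 29 mm up) is on the -x end plate.
- rack_slot1 (a point): Point in the slot at the hooked-lip end (rack x = -40 mm), 42 mm above the worktop: where the centre of the slide to be shown stands at the start.
- bail (a joint): Rack's carrying bail, a wire stirrup hinged on both end plates about the rack's x axis, 38 mm up. 0 = upright over the slides, kept there by friction; +1.75 = folded down on the rack's +y side, -1.75 on its -y side, at stops. Starts within 0.12 of upright; tipped past 0.5 rad it drops to the stop by itself. A push under 2 N moves it. Upright, it blocks lifting slides out.
- bail_bar (a point): Middle of the bail's crossbar: black round grip, 9.6 mm thick, 84 mm long, along the rack's x, 62 mm from the hinge axis. Upright it is 100 mm above the worktop, 20 mm over the slides' tops; folded it is 61 mm to the side of the rack's middle, 27 mm up.
- reader: Code reader on a stand, fixed: round foot 104 mm wide, black neck behind, grey head at the top reaching out over the side that faces the robot. Origin under the foot; x points away from the robot side.
- reader_window (a point): Centre of the dark window, 42 x 60 mm, in the reader's black bezel (60 x 80 mm); 268 mm above the worktop. Its z axis is the line of sight out of the window, which points back towards the robot and 45 degrees downward; y is level. The head lies behind it (-z), 53 mm deep.
- sample_jar: Bystander: white jar with orange cap, 57 mm wide, 65 mm tall, loose. Origin at its foot.
- vial_amber: Bystander: amber vial with black cap, 24 mm wide, 52 mm tall, loose. Origin at its foot.
Mind the look-alikes: they are no part of the job. Leave any red or yellow look-alike of the slide_a alone.

How it is judged (in metres and radians):
On the way, in this order (a step that is already met when the one before it is completed fails the run):
1. the bail is folded down to one side ((value of joint bail above 1.3 rad or value of joint bail below -1.3 rad)), for 0.2 s.
2. the slide from the slot at the hooked-lip end is lifted clear of the rack in the fingers (((height (world z) of slide_a above 0.11 m and contact force between the fingers and slide_a above 0.5 N and horizontal distance between each of slide_b, slide_c and rack_slot1 above 0.025 m and distance of each of slide_b, slide_c from where it was at the start of the episode below 0.015 m) or (height (world z) of slide_b above 0.11 m and contact force between the fingers and slide_b above 0.5 N and horizontal distance between each of slide_a, slide_c and rack_slot1 above 0.025 m and distance of each of slide_a, slide_c from where it was at the start of the episode below 0.015 m) or (height (world z) of slide_c above 0.11 m and contact force between the fingers and slide_c above 0.5 N and horizontal distance between each of slide_a, slide_b and rack_slot1 above 0.025 m and distance of each of slide_a, slide_b from where it was at the start of the episode below 0.015 m))), for 0.2 s.
At the end, for the whole second after the job is handed in: The lip-end slide is held still, clear of rack and reader: label face up, within 20 degrees of square to the window, its centre within 20 mm of the line of sight and 80 to 140 mm off; the other slides within 15 mm of their start; bail folded beyond 1.3 rad ((value of joint bail above 1.3 rad or value of joint bail below -1.3 rad) and ((x of slide_a_label in the frame of reader_window between -0.02 and 0.02 m and y of slide_a_label in the frame of reader_window between -0.02 and 0.02 m and z of slide_a_label in the frame of reader_window between 0.08 and 0.14 m and angle between the x axis of slide_a and the z axis of reader_window, either way round below 0.35 rad and angle between slide_a's own x axis and vertical below 1.25 rad and height (world z) of slide_a above 0.1 m and contact force between the fingers and slide_a above 1 N and contact force between slide_a and rack below 0.1 N and contact force between slide_a and reader below 0.1 N and linear speed of slide_a below 0.02 m/s and angular speed of slide_a below 0.15 rad/s and horizontal distance between each of slide_b, slide_c and rack_slot1 above 0.025 m and distance of each of slide_b, slide_c from where it was at the start of the episode below 0.015 m) or (x of slide_b_label in the frame of reader_window between -0.02 and 0.02 m and y of slide_b_label in the frame of reader_window between -0.02 and 0.02 m and z of slide_b_label in the frame of reader_window between 0.08 and 0.14 m and angle between the x axis of slide_b and the z axis of reader_window, either way round below 0.35 rad and angle between slide_b's own x axis and vertical below 1.25 rad and height (world z) of slide_b above 0.1 m and contact force between the fingers and slide_b above 1 N and contact force between slide_b and rack below 0.1 N and contact force between slide_b and reader below 0.1 N and linear speed of slide_b below 0.02 m/s and angular speed of slide_b below 0.15 rad/s and horizontal distance between each of slide_a, slide_c and rack_slot1 above 0.025 m and distance of each of slide_a, slide_c from where it was at the start of the episode below 0.015 m) or (x of slide_c_label in the frame of reader_window between -0.02 and 0.02 m and y of slide_c_label in the frame of reader_window between -0.02 and 0.02 m and z of slide_c_label in the frame of reader_window between 0.08 and 0.14 m and angle between the x axis of slide_c and the z axis of reader_window, either way round below 0.35 rad and angle between slide_c's own x axis and vertical below 1.25 rad and height (world z) of slide_c above 0.1 m and contact force between the fingers and slide_c above 1 N and contact force between slide_c and rack below 0.1 N and contact force between slide_c and reader below 0.1 N and linear speed of slide_c below 0.02 m/s and angular speed of slide_c below 0.15 rad/s and horizontal distance between each of slide_a, slide_b and rack_slot1 above 0.025 m and distance of each of slide_a, slide_b from where it was at the start of the episode below 0.015 m))); the arm keeps its last pose, push and grip.
It fails at once if a slide is knocked against the reader (contact force between any of slide_a, slide_b, slide_c and reader above 3 N).
It fails at once if something lying about is disturbed by more than 20 mm (distance of any of sample_jar, vial_amber from where it was at the start of the episode above 0.02 m).
It also fails if it takes over 45 s, if anything falls off the work surface, if the arm or the gripper's body presses on something with over 40 N, if the wrist force passes 120 N, or if a joint passes its speed limit or range.

## Working session

There is one attempt and no reset: what is moved stays moved. The work goes in short steps, Python scripts to look and compute and a shell command to move; the robot and the scene stay as the last step left them, time stands still between calls to the robot, and variables do not carry over. Pictures are saved under pics/ and viewed, at most 13 in all, crops included, and the job is handed in when it is done.

```bash
mkdir -p pics
cat > h.py <<'E'
from rig import *
import numpy as np, cv2
from scipy.spatial.transform import Rotation as R
def q2R(q): return R.from_quat([q[1],q[2],q[3],q[0]]).as_matrix()
def cam(name, s=None):
    m=camera_model(name)
    if 'world_from_camera' in m: T=np.array(m['world_from_camera'])
    else:
        T0=np.eye(4);T0[:3,:3]=q2R(s['ee_rot']);T0[:3,3]=s['eef_pos'];T=T0@np.array(m['T_tool_cam'])
    return m,T
def ray(mT,uv):
    m,T=mT
    d=np.array([(uv[0]-m['cx'])/m['fx'],-(uv[1]-m['cy'])/m['fy'],-1.])
    d=T[:3,:3]@d; return T[:3,3],d/np.linalg.norm(d)
def onz(mT,uv,z):
    o,d=ray(mT,uv); return o+d*(z-o[2])/d[2]
def tri(a,b):
    (o1,d1),(o2,d2)=a,b
    A=np.stack([d1,-d2],1); t=np.linalg.lstsq(A,o2-o1,rcond=None)[0]
    p,q=o1+d1*t[0],o2+d2*t[1]; return (p+q)/2,np.linalg.norm(p-q)
def proj(mT,P):
    m,T=mT; p=np.linalg.inv(T)@np.append(P,1); return m['cx']-m['fx']*p[0]/p[2], m['cy']+m['fy']*p[1]/p[2]
E
python3 - <<'E'
from h import *
s=sense();print({k:np.round(v,3).tolist() for k,v in s.items()})
for n in ['scene','top','wrist']:
    im=capture(n);cv2.imwrite(f'pics/{n}0.png',im);m=camera_model(n)
    print(n,{k:np.round(v,3).tolist() for k,v in m.items()})
E
```

```text
{'time_s': 0.0, 'joints': [0.967, 0.313, 1.498, 0.0, 1.331, -0.223], 'dq': [-0.0, -0.0, 0.001, 0.001, 0.001, -0.001], 'tau': [-0.001, -41.227, -25.974, -0.0, 0.004, 0.0], 'eef_pos': [194.966, 487.177, 230.747], 'ee_rot': [-0.0, 0.189, 0.982, -0.001], 'force': [0.81, 0.485, -0.02], 'wrist_torque': [-0.042, 0.0, -0.006], 'grip_force': 0.0, 'grip_width': 1.004}
scene {'fx': 482.508, 'fy': 482.508, 'cx': 275.396, 'cy': 213.883, 'world_from_camera': [[-0.551, 0.651, -0.522, -88.998], [-0.834, -0.44, 0.332, 318.04], [-0.014, 0.618, 0.786, 1117.261], [0.0, 0.0, 0.0, 1.0]]}
top {'fx': 463.705, 'fy': 463.705, 'cx': 273.683, 'cy': 205.246, 'world_from_camera': [[0.01, 0.982, -0.189, 282.019], [-1.0, 0.008, -0.011, -70.1], [-0.009, 0.19, 0.982, 1479.402], [0.0, 0.0, 0.0, 1.0]]}
wrist {'fx': 304.589, 'fy': 304.589, 'cx': 279.967, 'cy': 207.778, 'T_tool_cam': [[-0.0, 0.947, 0.322, 82.325], [1.0, 0.001, -0.001, -0.302], [-0.001, 0.322, -0.947, -143.19], [0.0, 0.0, 0.0, 1.0]]}
```

View pics/scene0.png

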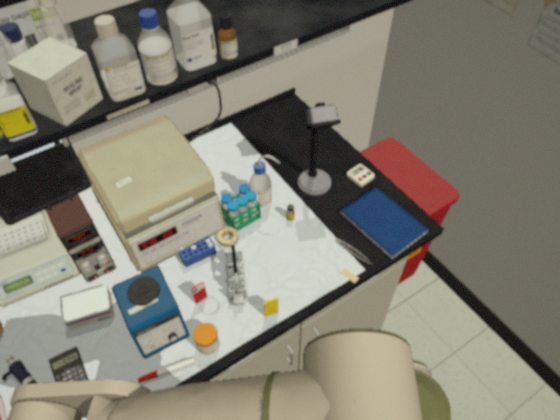

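View pics/top0.png

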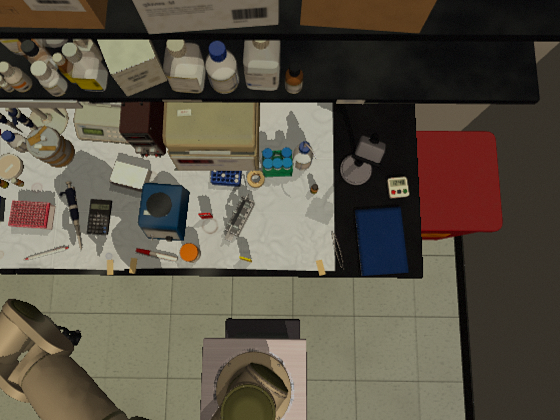

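The scene view shows the rack at about (236,275) and the reader head at (322,115). The top view shows the rack at (238,217), the reader head at (370,149), the vial at (314,188) and the jar at (189,253). The red and yellow look-alikes are at scene (199,292) and (271,306).

Run:
```python
from h import *
a=cv2.imread('pics/scene0.png')[215:325,185:285]; b=cv2.imread('pics/top0.png')[180:255,195:270]
c=cv2.imread('pics/top0.png')[125:195,330:400]; d=cv2.imread('pics/scene0.png')[90:200,285:350]
f=lambda i,w,h:cv2.resize(i,(w,h),interpolation=cv2.INTER_CUBIC)
o=np.zeros((600,800,3),np.uint8)
o[:440,:400]=f(a,400,440);o[:375,420:795]=f(b,375,375); o[380:590,420:630]=f(c,210,210); o[380:600,640:770]=f(d,130,220)
cv2.imwrite('pics/c1.png',o)
S=cam('scene');T=cam('top')
print(onz(T,(238,217),0),onz(T,(370,149),268),onz(T,(355,170),0),onz(T,(189,253),65),onz(T,(314,188),52))
```

```text
[527.75199525  60.83614669   0.        ] [ 673.74391227 -317.45166098  268.        ] [ 687.91776096 -320.7767855     0.        ] [404.35593684 201.92756952  65.        ] [ 613.92789794 -181.44583469   52.        ]
```

View pics/c1.png

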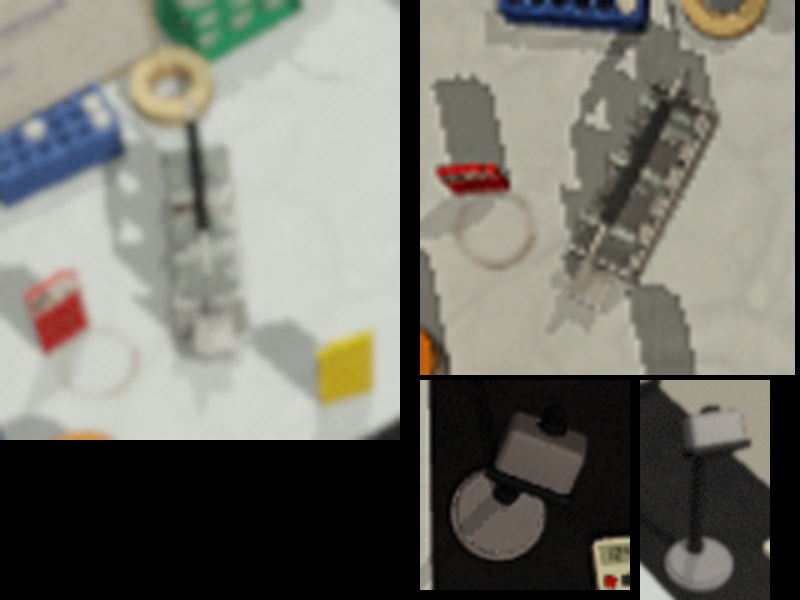

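The lip, a bright tab, is at the rack end nearest the robot, at top px (234,236). So the rack's +x points at about -28° in the world. Lip-end candidates: the clear slide at scene crop (210,275), the red look-alike at scene (199,292) and the yellow one at scene (271,306). I choose the clear slide in the rack. Next I move the wrist camera there for a close check.

```bash
python3 -m crank '[[[-0.87,-0.67,0,0,0,0.1,85],[-0.87,-0.67,0,0,0,0.1,85],[-0.87,-0.67,0,0,0,0.1,85],[-0.87,-0.67,0,0,0,0.1,85],[-0.87,-0.67,0,0,0,0.1,85],[-0.87,-0.67,0,0,0,0.1,85],[-0.87,-0.67,0,0,0,0.1,85],[-0.87,-0.67,0,0,0,0.1,85]]]'
python3 -m crank '[[[-0.87,-0.67,0,0,0,0,85],[-0.87,-0.67,0,0,0,0,85],[-0.87,-0.67,0,0,0,0,85],[-0.87,-0.67,0,0,0,0,85],[-0.87,-0.67,0,0,0,0,85],[-0.87,-0.67,0,0,0,0,85],[-0.87,-0.67,0,0,0,0,85],[0,0,0,0,0,0,85]]]'
python3 - <<'E'
from h import *
s=sense();im=capture('wrist');cv2.imwrite('pics/w1.png',im);import json
json.dump({k:np.array(s[k]).tolist() for k in('eef_pos','ee_rot','joints')},open('w1.json','w'));print(s['joints'])
E
```

```text
time_s: 0.95
eef_pos: [297.7, 292.1, 231.2]
ee_rot: [-0.0, 0.244, 0.97, -0.0]
force: [0.3, 0.7, 0.2]
grip_width: 1.0
grip_force: 0.0
time_s: 1.75
eef_pos: [377.0, 115.9, 231.1]
ee_rot: [-0.0, 0.245, 0.969, -0.0]
force: [-0.3, 0.7, -0.4]
grip_width: 0.993
grip_force: 0.0
[-7.85145273e-04  1.89107629e-02  1.84906317e+00 -4.69355725e-04
  1.27377489e+00 -1.07573566e+00]
```

View pics/w1.png

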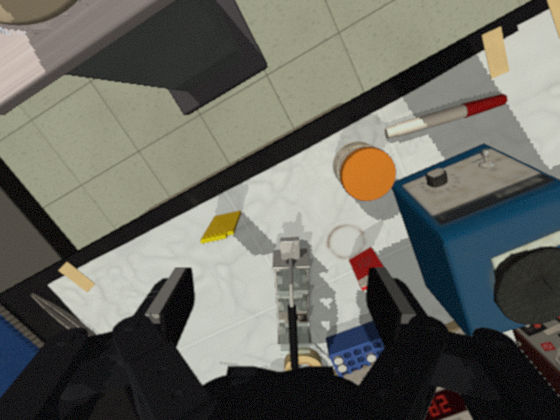

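Run:
```python
from h import *
im=cv2.imread('pics/w1.png')[225:365,255:335]
cv2.imwrite('pics/c2.png',cv2.resize(im,None,fx=4.25,fy=4.25,interpolation=cv2.INTER_CUBIC))
```

```text
(no output)
```

View pics/c2.png

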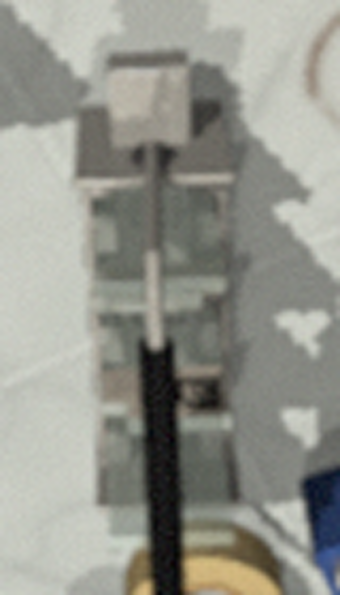

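The bail is near upright: the bar's near end is at wrist px (291,306). The lip-end slide shows no label on its lip-side upper face, and the middle slide shows a code at crop (200,390). Now I triangulate the bar and the rack.

Run:
```python
from h import *
import json
s=json.load(open('w1.json'));W=cam('wrist',s);S=cam('scene');T=cam('top')
n=[ray(T,(231.6,224.4)),ray(S,(235.75,272)),ray(W,(291.5,306.2))]
for i,j in((0,1),(0,2),(1,2)):print('near',np.round(tri(n[i],n[j]),1) if 0 else [np.round(x,1) for x in tri(n[i],n[j])])
print('far',[np.round(x,1) for x in tri(ray(T,(244.6,200)),ray(S,(232.5,245.5)))])
c=lambda x,y:(255+x/4.25,225+y/4.25)
for nm,p,z in[('lipendL',(78,182),48),('lipendR',(235,182),48),('lipL',(110,55),29),('lipR',(188,55),29),('slideTopL',(90,295),80),('slideTopR',(228,285),80),('mid topL',(98,420),80),('mid topR',(235,412),80)]:
  print(nm,np.round(onz(W,c(*p),z),1))
RR=q2R(s['ee_rot']);print(np.round(RR,3))
```

```text
near [array([487.6,  70. , 104. ]), np.float64(0.8)]
near [array([487.7,  70.1, 104.2]), np.float64(0.4)]
near [array([486.5,  70.2, 105.6]), np.float64(0.4)]
far [array([564.9,  33.9,  95.1]), np.float64(0.8)]
lipendL [466.2  58.6  48. ]
lipendR [487.5  98.   48. ]
lipL [443.3  81.4  29. ]
lipR [454.1 101.4  29. ]
slideTopL [481.7  54.5  80. ]
slideTopR [496.4  88.1  80. ]
mid topL [518.1  37.1  80. ]
mid topR [533.7  71.5  80. ]
[[-0.88   0.476 -0.   ]
 [ 0.476  0.88  -0.   ]
 [-0.    -0.    -1.   ]]
```

```bash
python3 -m crank '[[[-0.9,0.3,0,0,0,0,0],[-0.9,0.3,0,0,0,0,0],[-0.9,0.3,0,0,0,0,0],[-0.9,0.3,0,0,0,0,0],[-0.9,0.3,0.5,0,0,0,0],[-0.9,0.3,0.5,0,0,0,0],[-0.9,0.3,0.5,0,0,0,0],[0,0,0,0,0,0,0]]]'
python3 - <<'E'
from h import *
s=sense();p=np.array(s['eef_pos']);print(p,(q2R(s['ee_rot']).T@(np.array([544,88,88])-p))/25, s['grip_width'])
E
```

```text
time_s: 2.6
eef_pos: [540.4, 90.1, 191.5]
ee_rot: [-0.002, 0.244, 0.97, -0.0]
force: [-1.0, -0.4, -0.4]
grip_width: 0.003
grip_force: 0.0
[540.40051308  90.09872496 191.52120199] [-1.78746322e-01 -5.25604984e-04  4.14034417e+00] 0.0034501799558691684
```

```bash
python3 -m crank '[[[-0.15,0,0.8,0,0,0,0],[0,0,0.8,0,0,0,0],[0,0,0.8,0,0,0,0],[0,0,0.8,0,0,0,0],[0,0,0.8,0,0,0,0],[0,0,0,0,0,0,0],[0,-0.3,0,0,0,0,0],[0,-0.5,0,0,0,0,0]]]'
python3 -m crank '[[[0,-0.5,0,0,0,0,0],[0,-0.5,0,0,0,0,0],[0,-0.5,0,0,0,0,0],[0,-0.5,0,0,0,0,0],[0,-0.5,0,0,0,0,0],[0,-0.5,0,0,0,0,0],[0,0,0,0,0,0,0],[0,0,0,0,0,0,0]]]'
python3 - <<'E'
from h import *
s=sense();p=np.array(s['eef_pos']);print(p,s['force'])
im=capture('top');cv2.imwrite('pics/top1.png',im)
E
```

```text
time_s: 3.4
eef_pos: [533.8, 70.2, 95.1]
ee_rot: [0.001, 0.243, 0.97, 0.0]
force: [1.0, -0.5, 0.2]
grip_width: 0.004
grip_force: 0.0
time_s: 4.2
eef_pos: [498.2, 4.0, 93.9]
ee_rot: [0.0, 0.244, 0.97, 0.0]
force: [-0.6, 1.3, -0.5]
grip_width: 0.002
grip_force: 0.0
[498.21074296   4.03230467  93.87036558] [-0.56975219  1.3001309  -0.51585019]
```

```bash
python3 -m crank '[[[0,0,-1,0,0,0,85],[0,0,-1,0,0,0,85],[0.5,0.4,-1,0,0,0,85],[0.8,0.5,0,0,0,0,85],[0.8,0.5,0,0,0,0,85],[0.8,0.5,0,0,0,0,85],[0.8,0.3,0,0,0,0,85],[0,0,0,0,0,0,85]]]'
python3 - <<'E'
from h import *
import json
s=sense();im=capture('wrist')
json.dump({k:np.array(s[k]).tolist() for k in('eef_pos','ee_rot','joints')},open('w2.json','w'));print(s['eef_pos'])
cv2.imwrite('pics/w2.png',im);cv2.imwrite('pics/top1.png',capture('top'))
cv2.imwrite('pics/c3.png',cv2.resize(im[190:390,180:400],None,fx=3,fy=3,interpolation=cv2.INTER_CUBIC))
E
```

```text
time_s: 5.05
eef_pos: [441.5, 98.2, 168.9]
ee_rot: [-0.0, 0.242, 0.97, 0.0]
force: [-0.0, 0.5, 0.1]
grip_width: 0.997
grip_force: 0.0
[441.54570948  98.18628997 168.86929165]
```

View pics/c3.png

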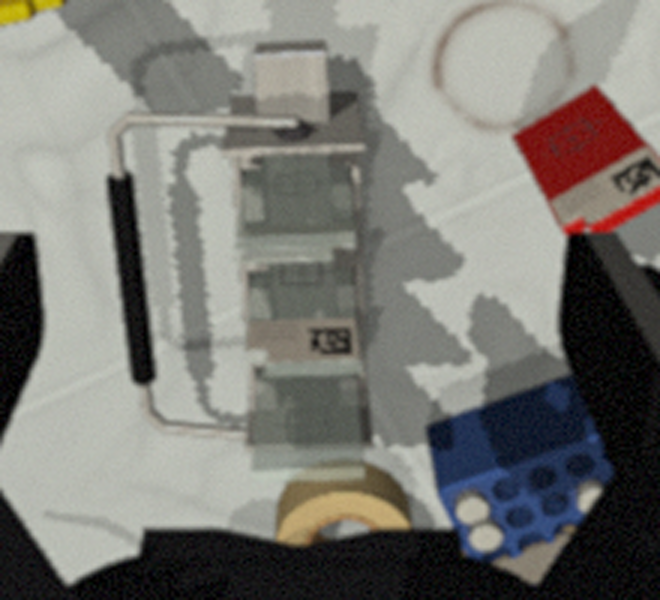

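The bail is folded on the -y side. The middle slide has its label up, facing the lip. The lip-end slide shows bare glass on its lip-side face, with its top edge at crop row 240. Next I look at the other face from behind.

```bash
python3 -m crank '[[[-1,0,0.25,0,0,0,85],[-1,0,0.25,0,0,0,85],[-1,0,0.25,0,0,0,85],[-1,0,0.25,0,0,0,85],[-1,0,0.25,0,0,0,85],[-1,0,0.25,0,0,0,85],[0,0,0,0,1,0,85],[0,0,0,0,1,0,85]]]'
python3 -m crank '[[[0,0,0,0,1,0,85],[0,0,0,0,1,0,85],[0,0,0,0,0,0,85],[0,0,0,0,0,0,85],[0,0,0,0,0,0,85],[0,0,0,0,0,0,85],[0,0,0,0,0,0,85],[0,0,0,0,0,0,85]]]'
python3 - <<'E'
from h import *
import json
s=sense();im=capture('wrist')
json.dump({k:np.array(s[k]).tolist() for k in('eef_pos','ee_rot','joints')},open('w3.json','w'));W=cam('wrist',s)
cv2.imwrite('pics/w3.png',im)
a=[proj(W,p) for p in((489,71,80),(489,71,30))];print(a)
u=int(a[0][0]);v=int(a[0][1])
c3=cv2.imread('pics/w2.png')[235:285,250:310]
o=np.zeros((600,800,3),np.uint8)
h=im[max(0,v-60):v+90,max(0,u-65):u+65];h=cv2.resize(h,None,fx=3.8,fy=3.8,interpolation=cv2.INTER_CUBIC)[:600,:495];o[:h.shape[0],:h.shape[1]]=h
o[:250,500:800]=cv2.resize(c3,(300,250),interpolation=cv2.INTER_CUBIC);cv2.imwrite('pics/c4.png',o)
E
```

```text
time_s: 5.95
eef_pos: [575.5, 24.5, 131.5]
ee_rot: [-0.137, 0.241, 0.96, 0.035]
force: [0.3, -0.1, 0.3]
grip_width: 0.994
grip_force: 0.0
time_s: 6.75
eef_pos: [574.8, 25.7, 131.9]
ee_rot: [-0.267, 0.234, 0.932, 0.067]
force: [0.7, 0.2, 0.2]
grip_width: 0.993
grip_force: 0.0
[(np.float64(279.0667181775692), np.float64(142.1739202707052)), (np.float64(279.1325947238182), np.float64(165.63810537269387))]
```

View pics/c4.png

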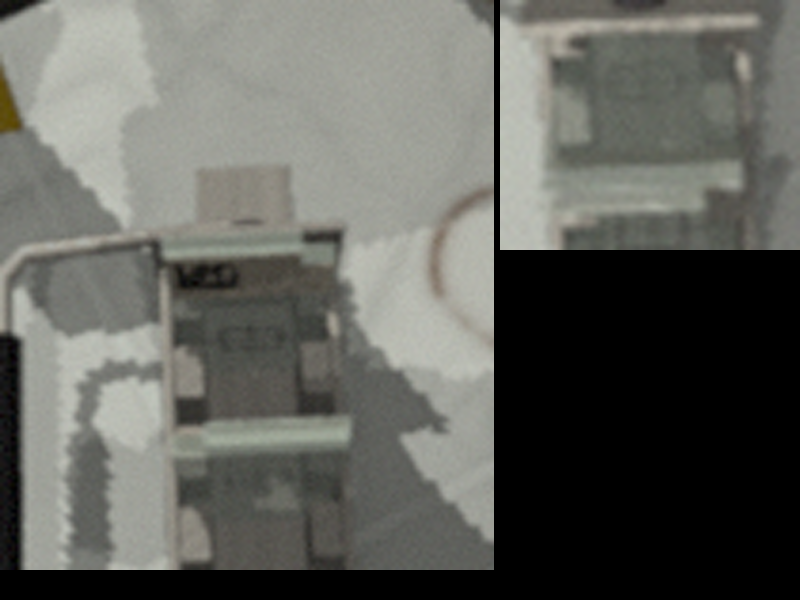

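The other face shows the label with its code at the top (crop (210,275)) and the notch at upper right (crop (318,245)). So the frosted end is up and the label faces rack +x, which is tool -x. Tilting the tool 45° forward will therefore present it.

Run:
```python
from h import *
import json
A=cam('wrist',json.load(open('w2.json')));s3=json.load(open('w3.json'));B=cam('wrist',s3)
l=tri(ray(A,(260,270.4)),ray(B,(256.9,147.3)));r=tri(ray(A,(298.4,269.4)),ray(B,(302.2,148)))
print('L',l,'R',r)
for nm,c,a,b in(('A',A,(260,270.4),(298.4,269.4)),('B',B,(256.9,147.3),(302.2,148))):
  p,q=onz(c,a,80),onz(c,b,76);d=q-p;print(nm,p,q,(p+q)/2,np.degrees(np.arctan2(d[1],d[0]))-90,np.linalg.norm(d))
# rack ends/bar direction: folded bar in A
c3=lambda x,y:(180+x/3,190+y/3)
p,q=onz(A,c3(120,180),27),onz(A,c3(143,378),27);d=q-p;print('bar',p,q,np.degrees(np.arctan2(d[1],d[0])),np.linalg.norm(d))
# middle slide top, far slide top from A
for nm,a,b in(('mid',(247,362),(362,356)),('far',(254,465),(366,465))):
  p,q=onz(A,c3(*a),80),onz(A,c3(*b),80);d=q-p;print(nm,(p+q)/2,np.degrees(np.arctan2(d[1],d[0]))-90)
print(s3['joints'])
```

```text
L (array([482.87638937,  55.41482544,  74.88088178]), np.float64(1.6015530505812625)) R (array([499.21751842,  86.26229567,  73.2570034 ]), np.float64(0.054560802367064856))
A [480.74536159  57.88148181  80.        ] [497.70369571  86.81912186  76.        ] [489.22452865  72.35030183  78.        ] -30.37159530355317 33.7782786317035
B [484.7144382   53.98105706  80.        ] [500.21417594  85.50888903  76.        ] [492.46430707  69.74497305  78.        ] -26.17969078575706 35.35881868321116
bar [465.83886303  14.99149835  27.        ] [540.06365544 -20.64617612  27.        ] -25.647137546695213 82.33689118916577
mid [525.2910707   55.31298877  80.        ] -24.529267773141413
far [561.49336513  38.11901879  80.        ] -28.101600006940515
[-0.2231391341555189, 0.8080639107459717, 1.066129527468705, 0.14521536720740882, 1.8058476888192974, -1.3070340897601784]
```

```bash
python3 -m crank '[[[0,0,-0.2,0,-1,0,60],[0,0,0,0,-1,0,60],[0,0,0,0,-1,0,60],[0,0,0,0,-1,0,60],[1,0,0,0,0,-0.25,60],[1,0,0,0,0,0,60],[1,0,0,0,0,0,60],[0.87,0,0,0,0,0,60]]]'
python3 -m crank '[[[0,0,0,0,0,0,60],[0,0,0,0,0,0,60],[0,0,0,0,0,0,60],[0,0,0,0,0,0,60],[0,0,0,0,0,0,60],[0,0,0,0,0,0,60],[0,0,0,0,0,0,60],[0,0,0,0,0,0,60]]]'
python3 - <<'E'
from h import *
s=sense();im=capture('wrist');W=cam('wrist',s);cv2.imwrite('pics/w4.png',im)
p=np.array(s['eef_pos']);M=q2R(s['ee_rot']);print(p,np.round(M,3),s['joints'],s['grip_width'])
print((M.T@(np.array([490,71.8,38])-p))/25)
u,v=proj(W,(490,71.8,80));print(u,v)
u,v=int(u),int(v);c=im[max(0,v-60):v+40,u-70:u+70]
cv2.imwrite('pics/c5.png',cv2.resize(c,None,fx=5,fy=5,interpolation=cv2.INTER_CUBIC)[:600,:800])
E
```

```text
time_s: 7.6
eef_pos: [489.6, 68.3, 135.8]
ee_rot: [0.0, 0.227, 0.974, 0.0]
force: [0.3, 0.1, 0.2]
grip_width: 0.705
grip_force: 0.0
time_s: 8.4
eef_pos: [490.8, 67.7, 135.5]
ee_rot: [-0.0, 0.227, 0.974, -0.0]
force: [-0.0, 0.3, 0.6]
grip_width: 0.704
grip_force: 0.0
[490.78883478  67.72478742 135.49167864] [[-0.897  0.442 -0.   ]
 [ 0.442  0.897 -0.   ]
 [ 0.    -0.    -1.   ]] [-9.98150494e-02  3.49274508e-01  1.71581023e+00 -2.44619954e-05
  1.07659201e+00 -1.21304021e+00] 0.7040981514184211
[0.10004045 0.13249482 3.89966771]
284.6989315495184 224.2145645314672
```

View pics/c5.png

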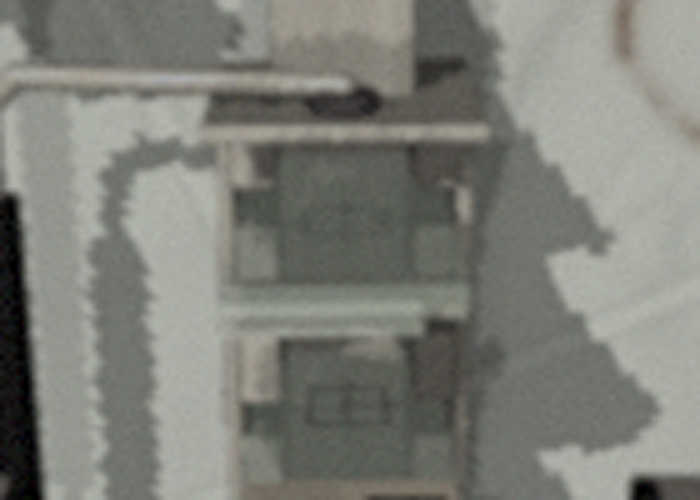

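The slide's top edge is at crop (222–468, 303). It is square to the tool and within 1–2 px of the prediction, so I descend and grip.

```bash
python3 -m crank '[[[0.1,0.1,0.6,0,0,0,60],[0,0,0.6,0,0,0,60],[0,0,0.6,0,0,0,60],[0,0,0.6,0,0,0,60],[0,0,0.6,0,0,0,60],[0,0,0.5,0,0,0,60],[0,0,0.4,0,0,0,60],[0,0,0,0,0,0,60]]]' 30
python3 -m crank '[[[0,0,0,0,0,0,50],[0,0,0,0,0,0,44],[0,0,0,0,0,0,40],[0,0,0,0,0,0,36],[0,0,0,0,0,0,30],[0,0,0,0,0,0,30],[0,0,0,0,0,0,30],[0,0,0,0,0,0,30]]]' 30
```

```text
time_s: 9.25
eef_pos: [489.0, 71.1, 37.0]
ee_rot: [-0.001, 0.227, 0.974, -0.0]
force: [0.2, -0.1, -0.1]
grip_width: 0.702
grip_force: 0.0
time_s: 10.05
eef_pos: [489.9, 71.0, 38.5]
ee_rot: [0.0, 0.227, 0.974, -0.0]
force: [-1.4, -0.6, 4.7]
grip_width: 0.418
grip_force: 29.7
```

```bash
python3 -m crank '[[[0,0,-0.3,0,0,0,30],[0,0,-0.5,0,0,0,30],[0,0,-0.6,0,0,0,30],[0,0,-0.7,0,0,0,30],[0,0,-0.8,0,0,0,30],[0,0,-0.8,0,0,0,30],[0,0,-0.7,0,0,0,30],[0,0,0,0,0,0,30]]]' 30
python3 - <<'E'
from h import *
import json
s=sense();im=capture('wrist');W=cam('wrist',s);cv2.imwrite('pics/w5.png',im)
json.dump({k:np.array(s[k]).tolist() for k in('eef_pos','ee_rot','joints')},open('w5.json','w'))
print(s['eef_pos'],s['ee_rot'],s['grip_width'],s['grip_force'],s['joints'])
sc=capture('scene');tp=capture('top');cv2.imwrite('pics/scene2.png',sc);cv2.imwrite('pics/top2.png',tp)
o=np.zeros((600,800,3),np.uint8)
o[:450,:]=0
o[:400,:400]=cv2.resize(sc[85:205,270:390],(400,400),interpolation=cv2.INTER_CUBIC)
o[:400,400:]=cv2.resize(tp[115:195,325:405],(400,400),interpolation=cv2.INTER_CUBIC)
o[400:600,:280]=cv2.resize(im,None,fx=.5,fy=.5)[:200]
c=im[190:290,210:350];o[400:600,290:570]=cv2.resize(c,(280,200))
cv2.imwrite('pics/c6.png',o)
E
```

```text
time_s: 10.85
eef_pos: [490.7, 71.1, 150.7]
ee_rot: [0.002, 0.227, 0.974, 0.0]
force: [-0.6, 0.4, 0.4]
grip_width: 0.415
grip_force: 30.0
[490.69577908  71.08732545 150.71840038] [2.45407991e-03 2.26749091e-01 9.73950042e-01 3.78088579e-04] 0.41458445391407667 30.014257729053497 [-9.29430555e-02  3.28123881e-01  1.70076548e+00  9.47283904e-05
  1.10773795e+00 -1.20630299e+00]
```

View pics/c6.png

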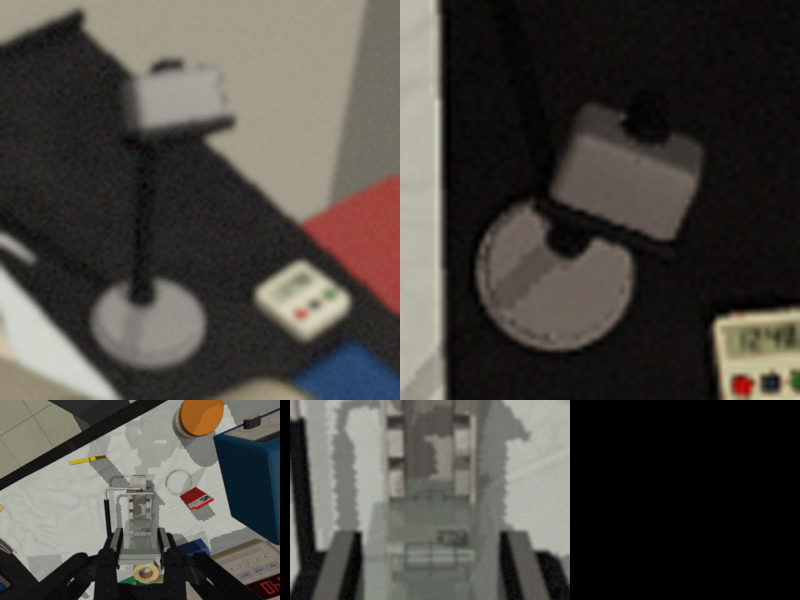

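The slide hangs in the fingers with the label facing away from the lip. The reader's foot is at top px (356,170), and the bezel's robot-side edge runs from about (353,156) to (380,165.5). Now I triangulate the reader.

Run:
```python
from h import *
S=cam('scene');T=cam('top')
t=lambda x,y:(325+(x-400)/5,115+y/5); sc=lambda x,y:(270+x/3.333,85+y/3.333)
f=tri(ray(T,t(556,275)),ray(S,sc(148,325)));print('foot',f, onz(T,t(556,275),10),onz(S,sc(148,325),10))
a=tri(ray(T,t(540,207)),ray(S,sc(128,138)));b=tri(ray(T,t(675,252)),ray(S,sc(234,122)));print('bezel edge',a,b)
d=b[0]-a[0];print(np.linalg.norm(d),'normal deg',np.degrees(np.arctan2(-d[0],d[1]))) 
for c in((585,103),(703,150),(552,192),(670,240)):print(np.round(onz(T,t(*c),300),1))
```

```text
foot (array([ 689.13079193, -324.48424284,   -2.12685942]), np.float64(1.696257906398282)) [ 685.20452846 -323.00045382   10.        ] [ 681.31607847 -316.948356     10.        ]
bezel edge (array([ 650.96298445, -264.63015775,  284.00363155]), np.float64(9.766554988788403)) (array([ 623.03551839, -339.43808355,  284.31517308]), np.float64(0.16673860347389996))
79.85152584876744 normal deg 159.52827589332838
[ 700.5 -290.7  300. ]
[ 674.8 -352.5  300. ]
[ 651. -272.  300.]
[ 625.1 -333.4  300. ]
```

```bash
python3 -m crank '[[[-0.3,-0.5,-0.3,0,0,0,30],[-0.57,-0.94,-0.3,0,0,0,30],[-0.57,-0.94,-0.2,0,0,0,30],[-0.57,-0.94,0,0,0,0,30],[-0.57,-0.94,0,0,0,0,30],[-0.57,-0.94,0,0,0,0,30],[-0.57,-0.94,0,0,0,0,30],[-0.57,-0.94,0,0,0,0,30]]]' 30
python3 -m crank '[[[-0.57,-0.94,0,0,0,0,30],[-0.57,-0.94,0,0,0,0,30],[-0.57,-0.94,0,0,0,0,30],[-0.57,-0.94,0,0,0,0,30],[-0.4,-0.5,0,0,0,-0.6,30],[0,0,0,0,-0.8,0,30],[0,0,0,0,-1,0,30],[0,0,0,0,-1,0,30]]]' 30
python3 -m crank '[[[0,0,0,0,-1,0,30],[0,0,0,0,-1,0,30],[0,0,0,0,-0.8,0,30],[0,0,0,0,0,0,30],[0,0,0,0,0,0,30],[0,0,0,0,0,0,30],[0,0,0,0,0,0,30],[0,0,0,0,0,0,30]]]' 30
cat > t.py <<'E'
from h import *
s=sense();p=np.array(s['eef_pos']);M=q2R(s['ee_rot'])
W=np.array([657,-309,268.]);a=np.radians(-21);f=np.array([np.cos(a),np.sin(a),0]);up=np.array([0,0,1.])
n=(f+up)/2**.5;z=(f-up)/2**.5;Rt=np.stack([-n,np.cross(z,-n),z],1)
lab=W-110*n; tcp=lab+30.5*z-2.5*n
print(s['time_s'],p,'width',s['grip_width'],s['grip_force'],'tcp target',tcp)
print('shift',np.round(M.T@(tcp-p)/25,2),'turn',np.round(np.degrees(R.from_matrix(M.T@Rt).as_rotvec())/8,2))
print(np.round(s['joints'],2))
E
python3 t.py
```

```text
time_s: 11.8
eef_pos: [507.2, -137.2, 167.8]
ee_rot: [-0.0, 0.227, 0.974, 0.0]
force: [0.1, 0.2, 0.4]
grip_width: 0.412
grip_force: 30.0
time_s: 12.6
eef_pos: [520.1, -261.5, 168.2]
ee_rot: [0.193, 0.183, 0.963, -0.037]
force: [1.2, 0.9, -0.3]
grip_width: 0.413
grip_force: 30.0
time_s: 13.4
eef_pos: [524.7, -256.8, 168.4]
ee_rot: [0.34, 0.169, 0.923, -0.056]
force: [-0.6, -0.4, -0.2]
grip_width: 0.414
grip_force: 30.1
13.4 [ 524.65830316 -256.83016929  168.41515764] width 0.414378333469771 30.065139681100845 tcp target [ 602.86843387 -288.2208386   166.88373029]
shift [-2.53 -0.08  2.23] turn [ 0.11 -0.58 -0.02]
[-0.78  0.24  1.96  0.79  0.4  -2.64]
```

```bash
python3 -m crank '[[[-0.3,0,0.2,0,-0.5,0,30],[-0.4,0,0.3,0,0,0,30],[-0.4,0,0.3,0,0,0,30],[-0.3,0,0.3,0,0,0,30],[0,0,0,0,0,0,30],[0,0,0,0,0,0,30],[0,0,0,0,0,0,30],[0,0,0,0,0,0,30]]]' 30
python3 t.py
python3 - <<'E'
from h import *
w=capture('wrist');sc=capture('scene');tp=capture('top')
o=np.zeros((600,800,3),np.uint8)
o[:300,:400]=cv2.resize(w,(400,300));o[300:,:400]=cv2.resize(sc[60:210,230:430],(400,300),interpolation=cv2.INTER_CUBIC)
o[:400,400:]=cv2.resize(tp[105:225,290:410],(400,400),interpolation=cv2.INTER_CUBIC)
cv2.imwrite('pics/c7.png',o)
E
```

```text
time_s: 14.2
eef_pos: [565.1, -271.6, 172.3]
ee_rot: [0.369, 0.168, 0.912, -0.06]
force: [0.3, -0.5, -1.2]
grip_width: 0.413
grip_force: 30.1
14.2 [ 565.10684056 -271.6159303   172.30459003] width 0.41315967038988677 30.068765245378017 tcp target [ 602.86843387 -288.2208386   166.88373029]
shift [-1.04 -0.1   1.3 ] turn [ 0.11 -0.13 -0.02]
[-0.75  0.31  1.88  0.91  0.36 -2.73]
```

View pics/c7.png

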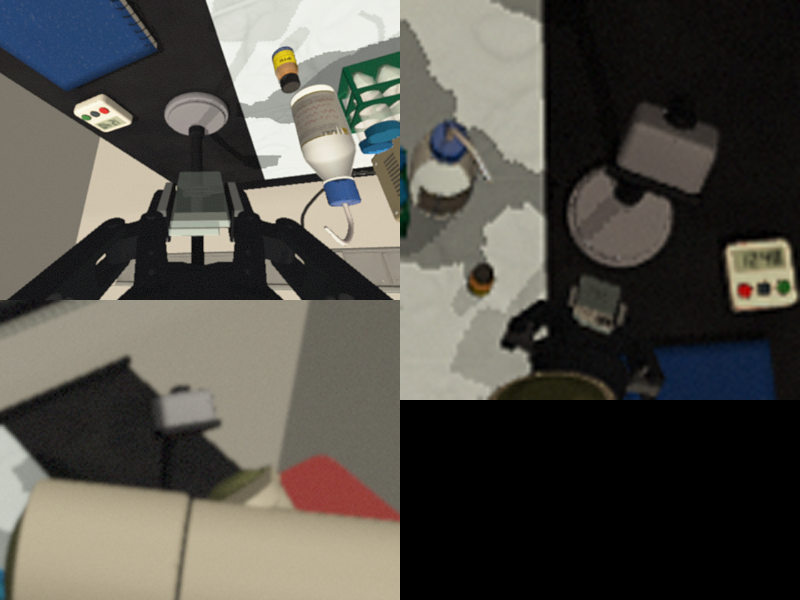

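The label faces up in the fingers at top panel (598,318). The slide lines up with the reader neck in the wrist view and with the head at (668,150), and the path is clear. Now the final approach.

```bash
python3 -m crank '[[[-0.2,-0.02,0.25,0,-0.1,0,30],[-0.2,-0.02,0.25,0,0,0,30],[-0.2,-0.02,0.25,0,0,0,30],[-0.2,-0.02,0.25,0,0,0,30],[-0.15,-0.02,0.2,0,0,0,30],[-0.1,0,0.1,0,0,0,30],[0,0,0,0,0,0,30],[0,0,0,0,0,0,30]]]' 30
python3 t.py
python3 - <<'E'
from h import *
tp=capture('top');w=capture('wrist')
o=np.zeros((560,800,3),np.uint8)
o[:400,:400]=cv2.resize(tp[125:205,325:405],(400,400),interpolation=cv2.INTER_CUBIC)
o[:300,400:]=cv2.resize(w,(400,300)); o[300:560,400:790]=cv2.resize(tp[180:260,180:300],(390,260),interpolation=cv2.INTER_CUBIC)
cv2.imwrite('pics/c8.png',o)
E
```

```text
time_s: 15.15
eef_pos: [603.4, -288.4, 167.4]
ee_rot: [0.376, 0.167, 0.909, -0.061]
force: [0.6, -0.1, -0.8]
grip_width: 0.417
grip_force: 30.1
15.15 [ 603.3766079  -288.43542325  167.44325255] width 0.41715493991254154 30.068822242319584 tcp target [ 602.86843387 -288.2208386   166.88373029]
shift [0.03 0.   0.  ] turn [ 0.12 -0.03 -0.02]
[-0.72  0.4   1.77  0.88  0.35 -2.68]
```

View pics/c8.png

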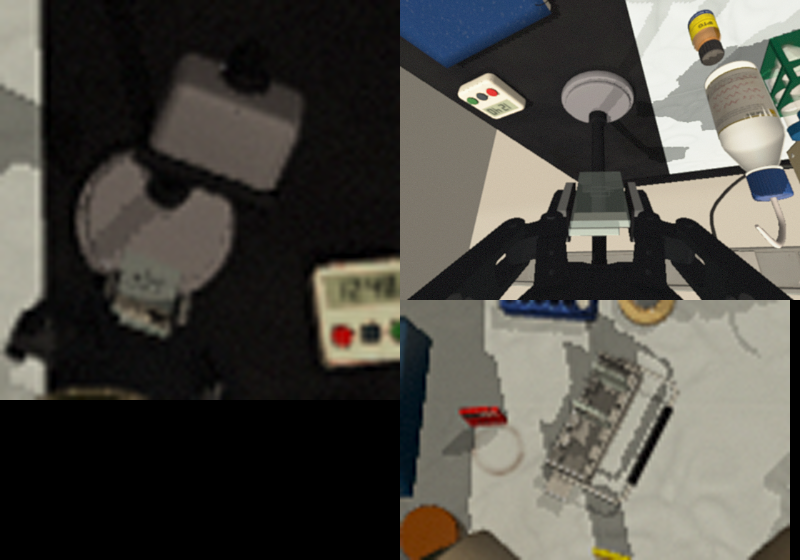

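The slide is on the reader axis, well clear of the head. The bail is down and the other two slides are standing. After a settling call and a quick check of the label pixel, I hand in.

```bash
python3 -m crank '[[[0,0,0,0,0,0,30],[0,0,0,0,0,0,30],[0,0,0,0,0,0,30],[0,0,0,0,0,0,30],[0,0,0,0,0,0,30],[0,0,0,0,0,0,30],[0,0,0,0,0,0,30],[0,0,0,0,0,0,30]]]' 30
python3 - <<'E'
from h import *
u,v=proj(cam('top'),(584.3,-281.1,190));print(u,v,'seen ~(354,188.5)')
if abs(u-354)<4 and abs(v-188.5)<4: print(finish_job())
E
```

```text
time_s: 16.05
eef_pos: [603.5, -288.6, 167.6]
ee_rot: [0.376, 0.167, 0.909, -0.062]
force: [-0.4, -0.6, -0.1]
grip_width: 0.412
grip_force: 30.1
352.7857359426672 187.46510816779286 seen ~(354,188.5)
the job is handed in; nothing more can be done
None
```

The job is handed in: the bail is folded down on the -y side, and the lip-end slide is held still with its label facing up and square to the reader window. By my measurements the label is centred about 11 cm from the window, and the other two slides are still standing in the rack; the hand-in returned no verdict.

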